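# Sort loose bearings, nuts and a bolt into the sample-marked trays

## Robot

A 7-joint arm with a two-finger parallel gripper is mounted at the origin on a cart in front of the work surface, level with it; the furniture and walls round the work are solid. World frame = base frame: x ahead of the robot, y to its left, z up, the work surface at z = 0. Lengths are in m, angles in rad, forces in N, time in s.
With the tool pointing down it reaches from about 0.4 to 0.875 m from the base axis. Payload 19.3 kg.
Tool frame: the origin (TCP) lies at the very end of the fingers, on their centre line; the grasp point (between the pads) lies 19 mm behind it; z points along the fingers, y is the line along which they close (so a half turn about z gives the same grasp; the last joint's range is limited). The gripper opens to 85 mm and grips with 20 to 120 N. Pads are 22 mm wide; open, the fingers measure 114 mm over their backs; the gripper's body (76 mm by 85 mm) begins 54 mm behind the grasp point. The pads swing forward as they close: fully open they stand 13 mm farther back than shut.
Start: joints at [1.218, 0.521, -0.036, 1.599, 0.021, 1.021, -0.113], TCP at [0.174, -0.6, 0.231] pointing down, gripper open.
Joint ranges: [-2.91, 2.91], [-0.3, 2.13], [-1.5, 1.42], [0.17, 2.43], [-1.26, 4.41], [0.16, 1.93], [-2.52, 2.52]. Speed limits (rad/s): [1.89, 1.89, 2.39, 2.39, 3.01, 3.01, 3.01].

## Interface

Orientations are given as [roll, pitch, yaw] about the fixed x, y, z axes, in that order (R = Rz(yaw) Ry(pitch) Rx(roll)).
In Python, from workcell import monitor, optics, job_done gives the robot as it stands.
- The arm moves only by the shell command python3 -m handwheel 'ROWS' [FORCE]. ROWS is JSON, a list of rows, each an object of numbers: "dx", "dy", "dz": the shift along the tool's x, y, z in cm; "wx", "wy", "wz": the turn, a rotation vector about the tool's x, y, z in rad; "claw": the opening in per cent of the stroke, from 0 (shut) to 100 (fully open). A call has 1 to 8 rows; each row shifts and turns the commanded pose from where the row before left it, along the tool's axes as they then stand; what a row does not reach is not made up. A row lasts 1/8 s, in which the tool goes at most 62.5 mm and 10.7 degrees, less where a joint would pass 70% of its speed; a pose out of reach is approached as far as the arm can. A call with a gripper value outside its range is refused whole. The fingers move at their own pace and stop on an object; FORCE is the grip in N (left out, the last holds). Time passes only in rows, so rows that do not move let the fingers close. It gives the time, the measured TCP pose, the force, the opening and the grip force at its end, in the units of the state.
- monitor.observe(): the state, without advancing time (a new reading comes with each control period).
- optics.grab_frame(name): name is "scene" or "top"; returns a dict with "frame" (420x560x3 uint8, blue, green, red), "fovy" (degrees; the focal length in pixels is half the picture's height over the tangent of half this angle, whatever the lens; pixels are square), "cx", "cy" (the principal point, pixels), "R" (3x3) and "t" (3): a world point X has camera coordinates R X + t. Camera axes: x right, y down, z forward; pixel columns grow to the right and rows downward; lengths in m; the calibration is good to about 2 mm. A picture is of the moment at which its call begins. There is no depth.
- job_done(): hands the job in; it is judged then, once.
Trained networks look in the newest picture that a camera, given by its name, has taken for a name from the list of things; names that differ only in an ending like _2 or _b are one class to them, and where a whole thing is asked for, a point or a joint stands for the part that bears it (a point fixed in the world has none). Each returns a list of dicts, best first, with "p" (0 to 1); they miss things now and then, are a little off and sometimes report something else, mostly with a low value. They report only what shows in the picture. A call takes as long as a camera call.
- optics.masks_of(name, camera): "region" (420x560 bool, what is visible of it) and "rect" ([left, top, width, height] in pixels, round what is visible of it).
The state is a dict: "clock": time; "qpos": joint angles; "qd": joint speeds; "joint_efforts": joint torques, N m; "position": TCP position; "tool_rot": TCP orientation; "force": force on the tool from outside, world axes, zero at the start; "moment": the same for the moment, N m; "grip_width": finger opening in m; "finger_force": force on a finger pad.
Only numpy, scipy, OpenCV 4.12 (cv2) and the standard library are available. Lean on these libraries where they do the work, as an engineer would, in place of code of your own. Each camera call takes 0.05 s, during which the arm holds its last target. There are 200 camera calls.

## Task

Clear the loose hardware off the bench into the three grey trays: each tray shows on the ledge behind it a fixed sample (a bearing, a nut or a bolt) of what belongs in it, whatever its size. Set both bearings and both nuts down flat on the floor of their trays, not one on another, and stand the bolt on its head in its tray. Leave the caliper and the wrench lying where they are.

Things in the scene. Friction and masses are not known exactly. Their poses are not given: they have to be found in the camera images.
- bearing_large: large ball bearing, a bright steel ring lying flat, outer diameter 62 mm, 19 mm high; origin at the centre of its underside, z up. Loose, 0.24 kg.
- bearing_little: small ball bearing, a bright steel ring lying flat, outer diameter 42 mm, 13 mm high; origin at the centre of its underside, z up. Loose, 0.09 kg.
- nut_large: large grey steel hex nut lying flat, 30 mm across flats, 35 mm across corners, 18 mm high; origin at the centre of its underside, z up; x points to a corner, y is square to a pair of flats. Loose, 0.08 kg.
- nut_little: small grey steel hex nut lying flat, 24 mm across flats, 28 mm across corners, 14 mm high; origin at the centre of its underside, z up; x points to a corner, y is square to a pair of flats. Loose, 0.02 kg.
- bolt: dark steel hex bolt standing upright on its head, 58 mm tall: head 20 mm across flats and 8 mm high, above it a round shank of 12 mm diameter up to the top; origin at the centre of its underside (bottom of the head), z up along the shank. Loose, 0.05 kg.
- tray_bearings: open grey tray fixed to the bench, outside 148 (x) x 134 mm (y), inside 140 x 126 mm, floor 4 mm thick, rim at 35 mm. Origin under its centre on the bench; x points away from the robot, z up. On an 18 mm high, 55 mm deep ledge behind its +x wall a sample is fixed: a small ball bearing (42 mm ring); all under 45 mm. The trays differ only in the sample.
- tray_nuts: open grey tray fixed to the bench, outside 148 (x) x 134 mm (y), inside 140 x 126 mm, floor 4 mm thick, rim at 35 mm. Origin under its centre on the bench; x points away from the robot, z up. On an 18 mm high, 55 mm deep ledge behind its +x wall a sample is fixed: a hex nut (28 mm); all under 45 mm. The trays differ only in the sample.
- tray_bolts: open grey tray fixed to the bench, outside 148 (x) x 134 mm (y), inside 140 x 126 mm, floor 4 mm thick, rim at 35 mm. Origin under its centre on the bench; x points away from the robot, z up. On an 18 mm high, 55 mm deep ledge behind its +x wall a sample is fixed: a hex bolt lying on its side across the ledge (48 mm long); all under 45 mm. The trays differ only in the sample.
- caliper: bystander: vernier caliper lying flat, 230 mm long (its y) by 86 mm over the jaws (its x), 10 mm high; origin at the centre of its outline on the bench. Loose.
- wrench: bystander: bright combination wrench lying flat, 175 mm long (its y), 29 mm wide, 10 mm high; origin at its middle on the bench. Loose.

How it is judged:
By the outcome, as a careful person would: the job done as asked, in the order asked, and still so for the second after the job is handed in, with the robot touching nothing.
It also fails if it takes over 120 s, if anything falls off the work surface, if the arm or the gripper's body presses on something with over 40 N, if the wrist force passes 120 N, or if a joint passes its speed limit or range.

## Working session

There is one attempt and no reset: what is moved stays moved. The work goes in short steps, Python scripts to look and compute and a shell command to move; the robot and the scene stay as the last step left them, time stands still between calls to the robot, and variables do not carry over. Pictures are saved under pics/ and viewed, at most 14 in all, crops included, and the job is handed in when it is done.

```bash
mkdir -p pics
cat > h.py <<'E'
import numpy as np, cv2
from workcell import monitor, optics
def grab(n):
    f=optics.grab_frame(n); return f
def ray(f,u,v,z=0.0):
    F=f["frame"].shape[0]/2/np.tan(np.radians(f["fovy"])/2)
    R=np.array(f["R"]);t=np.array(f["t"])
    d=R.T@np.array([(u-f["cx"])/F,(v-f["cy"])/F,1]); c=-R.T@t
    return c+d*(z-c[2])/d[2]
def proj(f,X):
    F=f["frame"].shape[0]/2/np.tan(np.radians(f["fovy"])/2)
    p=np.array(f["R"])@np.array(X)+np.array(f["t"])
    return F*p[:2]/p[2]+[f["cx"],f["cy"]]
E
python3 - <<'E'
from h import *
for n in ("scene","top"):
    f=grab(n); cv2.imwrite(f"pics/{n}0.png",f["frame"])
    print(n,f["fovy"],f["cx"],f["cy"],(-np.array(f["R"]).T@np.array(f["t"])).round(3),np.array(f["R"]).round(3).tolist())
s=monitor.observe();print({k:np.round(v,3).tolist() for k,v in s.items()})
f=grab("top")
for n in "bearing_large bearing_little nut_large nut_little bolt tray_bearings tray_nuts tray_bolts caliper wrench".split():
    for m in optics.masks_of(n,"top")[:4]:
        ys,xs=np.nonzero(m["region"]); print(n,round(m["p"],2),m["rect"],xs.mean().round(1),ys.mean().round(1),len(xs),ray(f,xs.mean(),ys.mean(),.01).round(3))
E
```

```text
scene 44.35497967845625 282.05952882199176 214.53625743039035 [-0.197  0.277  1.031] [[-0.515, -0.857, 0.008], [-0.658, 0.389, -0.644], [0.549, -0.338, -0.765]]
top 42.54052490486086 275.8740434395264 204.03498398374705 [ 0.237 -0.134  1.718] [[-0.024, -1.0, 0.01], [-0.987, 0.022, -0.158], [0.158, -0.014, -0.987]]
{'clock': 0.1, 'qpos': [1.218, 0.522, -0.036, 1.6, 0.021, 1.021, -0.113], 'qd': [-0.001, -0.001, 0.0, -0.003, -0.001, -0.003, -0.0], 'joint_efforts': [0.004, -92.85, 1.984, -37.054, 0.018, 0.005, 0.0], 'position': [0.174, -0.6, 0.231], 'tool_rot': [-3.141, 0.0, 0.283], 'force': [-0.144, 0.575, 0.087], 'moment': [-0.068, 0.013, -0.005], 'finger_force': 0.0, 'grip_width': 0.085}
bearing_large 0.49 [222.6, 211.5, 17.5, 13.8] 230.0 219.7 156 [ 0.464 -0.01   0.01 ]
bearing_little 0.53 [334.7, 176.2, 13.9, 11.2] 339.7 180.4 141 [ 0.584 -0.366  0.01 ]
nut_large 0.65 [341.3, 219.2, 3.7, 10.3] 340.8 224.4 39 [ 0.44  -0.364  0.01 ]
nut_little 0.58 [300.4, 226.0, 6.8, 7.7] 302.3 230.4 11 [ 0.424 -0.24   0.01 ]
bolt 0.39 [180.1, 224.6, 10.5, 11.3] 183.5 227.7 43 [0.441 0.137 0.01 ]
tray_nuts 0.92 [195.0, 131.8, 42.0, 60.0] 215.8 164.2 2479 [0.646 0.034 0.01 ]
tray_bolts 0.98 [252.1, 127.2, 45.2, 70.0] 276.0 160.9 2477 [ 0.652 -0.162  0.01 ]
caliper 0.64 [375.4, 181.1, 17.8, 68.9] 381.0 220.7 498 [ 0.449 -0.492  0.01 ]
wrench 0.51 [167.7, 250.4, 48.3, 7.2] 189.1 253.1 173 [0.36  0.119 0.01 ]
```

View pics/top0.png

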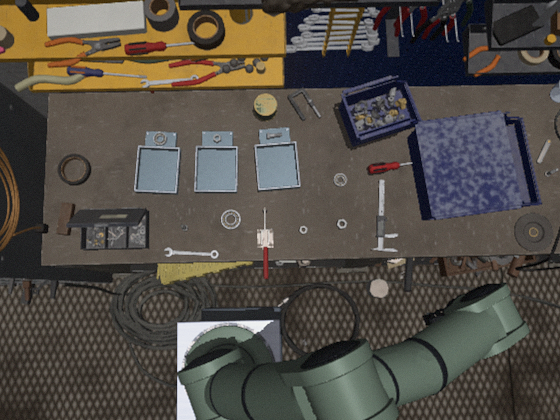

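View pics/scene0.png

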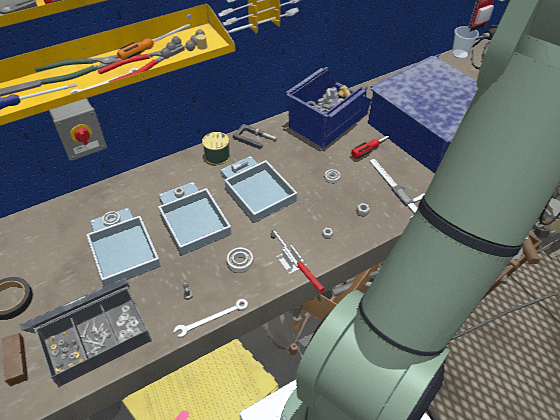

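The top view shows the bearings tray at (158,165), the nuts tray at (216,165) and the bolts tray at (277,163). The large bearing is at (231,219), the small one at (340,180), the large nut at (341,224), the small nut at (303,230) and the bolt at (184,228). A red-handled tool lies at (265,240), and I'll keep clear of it. The scene view agrees.

Run:
```python
from h import *
H=dict(bearing_large=.019,bearing_little=.013,nut_large=.018,nut_little=.014,bolt=.04,tray_bearings=.018,tray_nuts=.018,tray_bolts=.018,caliper=.01,wrench=.01)
f=grab("scene");t=grab("top")
for n,h in H.items():
  for c,g in (("scene",f),("top",t)):
    for m in optics.masks_of(n,c)[:2]:
        ys,xs=np.nonzero(m["region"]);l,tp,w,hh=m["rect"]
        print(n,c,round(m["p"],2),np.round(m["rect"]),xs.mean().round(1),ys.mean().round(1),len(xs),ray(g,xs.mean(),ys.mean(),h/2).round(3)[:2],ray(g,l+w/2,tp+hh/2,h/2).round(3)[:2])
def crop(g,u,v,w,s): return cv2.resize(cv2.getRectSubPix(g["frame"],(w,w),(float(u),float(v))),(s,s),interpolation=cv2.INTER_CUBIC)
a=[crop(f,*p,36,260) for p in ((239,260),(332,176),(363,210))]
b=[crop(f,*p,36,260) for p in ((328,233),(187,290))]+[crop(t,341,224,36,260)]
cv2.imwrite("pics/crop1.png",np.vstack([np.hstack(a),np.hstack(b)]))
```

```text
bearing_large scene 0.72 [229. 246.  25.  27.] 239.9 259.9 458 [ 0.466 -0.013] [ 0.465 -0.018]
bearing_large top 0.59 [222. 210.  17.  17.] 230.1 219.7 278 [ 0.464 -0.011] [ 0.466 -0.011]
bearing_little scene 0.63 [326. 171.  14.  11.] 332.6 175.9 170 [ 0.588 -0.369] [ 0.584 -0.369]
bearing_little scene 0.57 [ 88. 207.  73.  79.] 121.6 246.2 3799 [0.653 0.217] [0.65  0.211]
bearing_little top 0.4 [333. 176.  13.  10.] 339.6 179.8 103 [ 0.586 -0.366] [ 0.581 -0.366]
bearing_little top 0.34 [338. 219.   9.  10.] 341.0 224.6 68 [ 0.44  -0.364] [ 0.442 -0.371]
nut_large scene 0.24 [ 89. 206.  70.  82.] 121.8 246.2 3797 [0.651 0.217] [0.647 0.213]
nut_large top 0.69 [299. 224.   7.  12.] 301.9 229.9 33 [ 0.426 -0.239] [ 0.427 -0.242]
nut_large top 0.37 [376. 182.  22.  70.] 381.8 221.7 554 [ 0.446 -0.495] [ 0.46  -0.512]
nut_little scene 0.64 [182. 280.  13.  21.] 187.0 290.4 134 [0.455 0.131] [0.451 0.129]
nut_little top 0.45 [300. 223.   8.  11.] 302.1 229.2 23 [ 0.428 -0.24 ] [ 0.431 -0.244]
bolt scene 0.49 [182. 280.  12.  20.] 187.1 290.6 113 [0.446 0.133] [0.446 0.131]
bolt scene 0.
[... 423 characters left out ...]
ray_nuts scene 0.23 [227. 244.  28.  29.] 239.8 259.4 486 [ 0.468 -0.014] [ 0.469 -0.017]
tray_nuts top 0.68 [196. 132.  40.  62.] 215.8 164.0 2474 [0.647 0.034] [0.65  0.034]
tray_bolts scene 0.6 [221. 154.  75.  68.] 257.8 187.6 2969 [ 0.653 -0.167] [ 0.65  -0.168]
tray_bolts top 0.74 [253. 131.  43.  66.] 275.9 161.1 2478 [ 0.652 -0.161] [ 0.644 -0.158]
caliper scene 0.61 [372. 160.  52.  51.] 397.4 187.9 474 [ 0.462 -0.496] [ 0.468 -0.505]
caliper top 0.61 [376. 181.  21.  69.] 381.6 222.0 536 [ 0.446 -0.495] [ 0.468 -0.512]
wrench scene 0.87 [174. 298.  74.  40.] 213.4 316.6 442 [0.363 0.109] [0.362 0.115]
wrench top 0.56 [166. 251.  51.   8.] 191.7 253.1 212 [0.36  0.112] [0.355 0.112]
```

View pics/crop1.png

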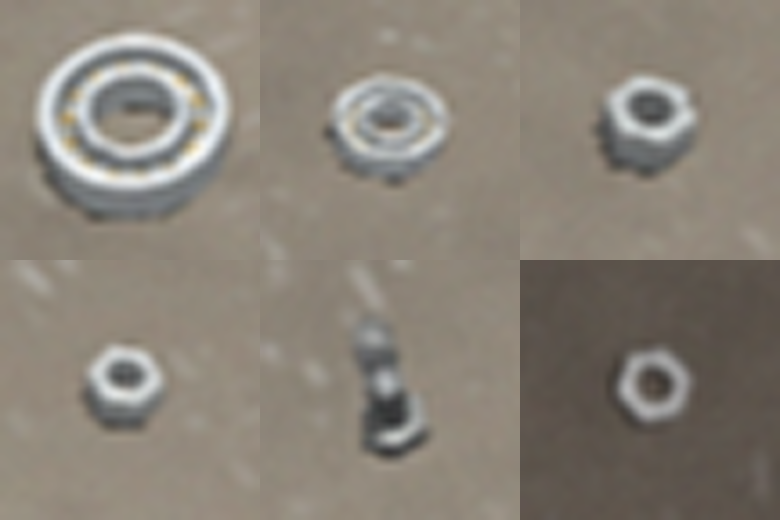

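Crops: both bearings and both nuts lie flat and are clearly visible, and the bolt stands on its head. Next I fit the nut yaw, the bearing centres and the tray outlines against the model.

```bash
cat > fit.py <<'E'
from h import *
from scipy.optimize import minimize
import itertools
S=8
def tmpl(g,polys,u0,v0,w):
    im=np.zeros((w*S,w*S),np.float32)
    for P,val in polys:
        q=np.array([(proj(g,p)-[u0,v0]+w/2)*S for p in P]); cv2.fillPoly(im,[np.int32(q.round())],val)
    return cv2.GaussianBlur(cv2.resize(im,(w,w),interpolation=cv2.INTER_AREA),(0,0),.6)
def poly(x,y,z,r,n,yaw): 
    a=yaw+np.arange(n)*2*np.pi/n; return np.c_[x+r*np.cos(a),y+r*np.sin(a),np.full(n,z)]
def fit(cams,x,y,h,r,hole,n,w,z0=0,rng=.008):
    def score(p,yaw):
        s=0
        for g in cams:
            u,v=np.round(proj(g,[x,y,h+z0]))
            c=cv2.cvtColor(cv2.getRectSubPix(g["frame"],(w,w),(u,v)),6).astype(float)
            T=tmpl(g,[(poly(*p,z0,r,n,yaw),.55),(poly(*p,z0+h/2,r,n,yaw),.55),(poly(*p,z0+h,r,n,yaw),1.),(poly(*p,z0+h,hole,30,0),.2)],u-.5,v-.5,w)
            s+=np.corrcoef(c.ravel(),T.ravel())[0,1]
        return s/len(cams)
    out=[]
    for yaw in (np.radians(np.arange(0,60,7.5)) if n==6 else [0]):
        r_=minimize(lambda p:-score(p,yaw),[x,y],method="Nelder-Mead",options=dict(initial_simplex=[[x,y],[x+rng,y],[x,y+rng]],xatol=2e-4,fatol=1e-4))
        out.append((round(-r_.fun,4),round(np.degrees(yaw),1),*r_.x.round(4)))
    return sorted(out)[::-1][:3]
E
python3 - <<'E'
from fit import *
f=grab("scene");t=grab("top")
for nm,a in dict(bl=(.465,-.012,.019,.031,.016,40,40),bs=(.586,-.367,.013,.021,.010,40,30),nl=(.44,-.364,.018,.0173,.009,6,26),ns=(.427,-.24,.014,.0139,.007,6,22)).items():
    print(nm,"S",fit([f],*a)); print("   T",fit([t],*a))
for (u,v) in ((136.5,192),(179,193.5),(139,147),(180,149)): print("bear tray",ray(t,u,v,.035).round(3))
v=f["frame"].copy()
v=cv2.resize(v,None,fx=2,fy=2,interpolation=cv2.INTER_CUBIC)
for x,y in ((.625,.222),(.622,.034),(.627,-.163)):
    P=[(x-.074,y-.067),(x+.074,y-.067),(x+.074,y+.067),(x-.074,y+.067)]
    cv2.polylines(v,[np.int32([2*proj(f,[*p,.035])+.5 for p in P])],True,(0,0,255),1)
cv2.imwrite("pics/tr.png",v[260:620,140:640])
E
```

```text
bl S [(np.float64(0.5325), np.float64(0.0), np.float64(0.4713), np.float64(-0.0137))]
   T [(np.float64(0.8431), np.float64(0.0), np.float64(0.4677), np.float64(-0.0107))]
bs S [(np.float64(0.7155), np.float64(0.0), np.float64(0.5944), np.float64(-0.3702))]
   T [(np.float64(0.9292), np.float64(0.0), np.float64(0.5895), np.float64(-0.3655))]
nl S [(np.float64(0.4173), np.float64(37.5), np.float64(0.4488), np.float64(-0.3675)), (np.float64(0.4167), np.float64(30.0), np.float64(0.4489), np.float64(-0.3678)), (np.float64(0.4126), np.float64(22.5), np.float64(0.4488), np.float64(-0.3676))]
   T [(np.float64(0.9156), np.float64(37.5), np.float64(0.4452), np.float64(-0.3642)), (np.float64(0.9139), np.float64(45.0), np.float64(0.4452), np.float64(-0.3643)), (np.float64(0.9123), np.float64(30.0), np.float64(0.4452), np.float64(-0.3643))]
ns S [(np.float64(0.5155), np.float64(52.5), np.float64(0.4336), np.float64(-0.2444)), (np.float64(0.5149), np.float64(0.0), np.float64(0.4333), np.float64(-0.2442)), (np.float64(0.5145), np.float64(45.0), np.float64(0.4331), np.float64(-0.2444))]
   T [(np.float64(0.9573), np.float64(45.0), np.float64(0.4297), np.float64(-0.2407)), (np.float64(0.9564), np.float64(52.5), np.float64(0.4295), np.float64(-0.2407)), (np.float64(0.9559), np.float64(37.5), np.float64(0.4292), np.float64(-0.2408))]
bear tray [0.555 0.282 0.035]
bear tray [0.547 0.148 0.035]
bear tray [0.702 0.277 0.035]
bear tray [0.692 0.145 0.035]
```

View pics/tr.png

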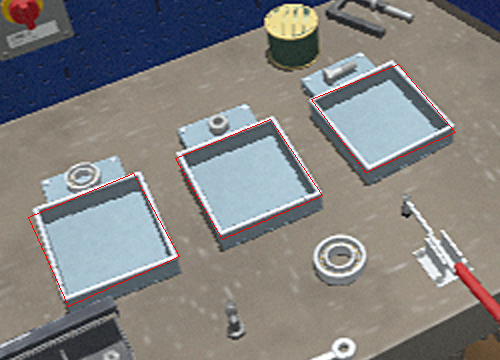

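The nuts and bolts tray outlines fit well. The bearings tray needs about 4 mm less y and about -2° yaw. Estimated positions:

| Thing | Position |
|---|---|
| Large bearing | (.468,-.012) |
| Small bearing | (.590,-.367) |
| Large nut | (.446,-.365), about 37° |
| Small nut | (.431,-.242), about 48° |

I start with the small bearing.

```bash
python3 -m handwheel '[{"wz":0.142,"claw":80},{"wz":0.142},{"dx":5.2,"dy":-2.9},{"dx":5.2,"dy":-2.9},{"dx":5.2,"dy":-2.9},{"dx":5.2,"dy":-2.9},{"dx":5.2,"dy":-2.9},{"dx":5.2,"dy":-2.9}]' 30
```

```text
schema error: expected keys dx, dy, dz, wx, wy, wz, claw
```

```bash
python3 -m handwheel '[{"dx":0,"dy":0,"dz":0,"wx":0,"wy":0,"wz":0.142,"claw":80},{"dx":0,"dy":0,"dz":0,"wx":0,"wy":0,"wz":0.142,"claw":80},{"dx":5.2,"dy":-2.9,"dz":0,"wx":0,"wy":0,"wz":0,"claw":80},{"dx":5.2,"dy":-2.9,"dz":0,"wx":0,"wy":0,"wz":0,"claw":80},{"dx":5.2,"dy":-2.9,"dz":0,"wx":0,"wy":0,"wz":0,"claw":80},{"dx":5.2,"dy":-2.9,"dz":0,"wx":0,"wy":0,"wz":0,"claw":80},{"dx":5.2,"dy":-2.9,"dz":0,"wx":0,"wy":0,"wz":0,"claw":80},{"dx":5.2,"dy":-2.9,"dz":0,"wx":0,"wy":0,"wz":0,"claw":80}]' 30
```

```text
clock: 2.85
position: [0.4882, -0.4255, 0.2314]
tool_rot: [3.141, -0.0, -0.001]
force: [-0.3, -0.7, 0.5]
grip_width: 0.0686
finger_force: 0.0
```

```bash
python3 -m handwheel '[{"dx":5.1,"dy":-2.9,"dz":0,"wx":0,"wy":0,"wz":0,"claw":80},{"dx":5.1,"dy":-2.9,"dz":0,"wx":0,"wy":0,"wz":0,"claw":80},{"dx":0,"dy":0,"dz":5.5,"wx":0,"wy":0,"wz":0,"claw":80},{"dx":0,"dy":0,"dz":5.5,"wx":0,"wy":0,"wz":0,"claw":80},{"dx":0,"dy":0,"dz":5.5,"wx":0,"wy":0,"wz":0,"claw":80},{"dx":0,"dy":0,"dz":0,"wx":0,"wy":0,"wz":0,"claw":80}]' 30
python3 - <<'E'
from h import *
a=grab("top");b=grab("scene")
o=np.hstack([cv2.resize(cv2.getRectSubPix(g["frame"],(70,70),tuple(map(float,proj(g,[.59,-.367,.01])))),(400,400),interpolation=cv2.INTER_CUBIC) for g in (a,b)])
cv2.imwrite("pics/bs1.png",o)
E
```

```text
clock: 3.6
position: [0.5866, -0.3674, 0.0627]
tool_rot: [-3.138, 0.006, -0.001]
force: [0.5, -0.7, 1.2]
grip_width: 0.0684
finger_force: 0.0
```

View pics/bs1.png

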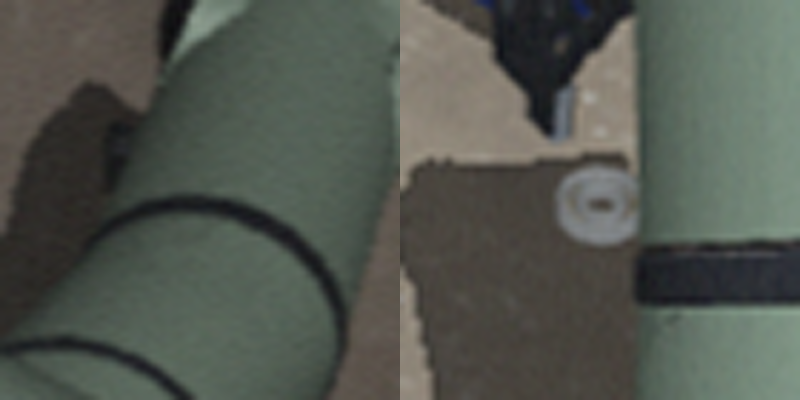

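The arm hides the gripper in the top view. In the scene view one finger shows behind and above the bearing, which is in place. I descend and grip.

```bash
python3 -m handwheel '[{"dx":0.3,"dy":0,"dz":3,"wx":0,"wy":0,"wz":0,"claw":80},{"dx":0,"dy":0,"dz":2,"wx":0,"wy":0,"wz":0,"claw":80},{"dx":0,"dy":0,"dz":1,"wx":0,"wy":0,"wz":0,"claw":80},{"dx":0,"dy":0,"dz":0,"wx":0,"wy":0,"wz":0,"claw":40},{"dx":0,"dy":0,"dz":0,"wx":0,"wy":0,"wz":0,"claw":40},{"dx":0,"dy":0,"dz":0,"wx":0,"wy":0,"wz":0,"claw":40},{"dx":0,"dy":0,"dz":0,"wx":0,"wy":0,"wz":0,"claw":40},{"dx":0,"dy":0,"dz":0,"wx":0,"wy":0,"wz":0,"claw":40}]' 40
```

```text
clock: 4.7
position: [0.5921, -0.3691, 0.0075]
tool_rot: [3.141, -0.001, -0.001]
force: [-0.9, 0.6, 7.2]
grip_width: 0.0391
finger_force: 40.1
```

```bash
python3 -m handwheel '[{"dx":0,"dy":0,"dz":-3,"wx":0,"wy":0,"wz":0,"claw":20},{"dx":0,"dy":0,"dz":-5,"wx":0,"wy":0,"wz":0,"claw":20},{"dx":0,"dy":0,"dz":-6,"wx":0,"wy":0,"wz":0,"claw":20},{"dx":-2,"dy":-6,"dz":0,"wx":0,"wy":0,"wz":0,"claw":20},{"dx":0,"dy":-6,"dz":0,"wx":0,"wy":0,"wz":0,"claw":20},{"dx":0,"dy":-6,"dz":0,"wx":0,"wy":0,"wz":0,"claw":20}]' 40
python3 - <<'E'
from h import *
p=monitor.observe()["position"]
b=grab("scene")
o=np.hstack([cv2.resize(cv2.getRectSubPix(b["frame"],(80,80),tuple(map(float,q))),(400,400),interpolation=cv2.INTER_CUBIC) for q in (proj(b,p),proj(b,[.59,-.367,.01]))])
cv2.imwrite("pics/bs2.png",o)
E
```

```text
clock: 5.45
position: [0.572, -0.1878, 0.1472]
tool_rot: [3.141, -0.001, -0.002]
force: [0.7, 0.7, -1.5]
grip_width: 0.0392
finger_force: 40.5
```

View pics/bs2.png

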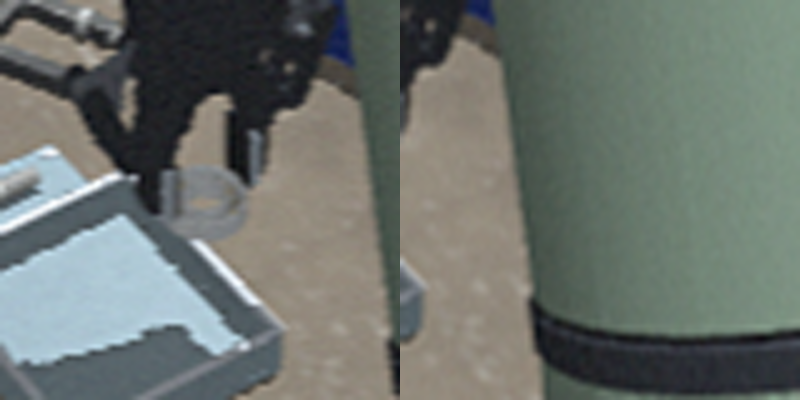

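The small bearing is held flat between the fingers, and its old spot is empty. I carry it to the bearings tray, target about (.664,.214).

```bash
python3 -m handwheel '[{"dx":1.3,"dy":-5.7,"dz":0,"wx":0,"wy":0,"wz":0,"claw":20},{"dx":1.3,"dy":-5.7,"dz":0,"wx":0,"wy":0,"wz":0,"claw":20},{"dx":1.3,"dy":-5.7,"dz":0,"wx":0,"wy":0,"wz":0,"claw":20},{"dx":1.3,"dy":-5.7,"dz":0,"wx":0,"wy":0,"wz":0,"claw":20},{"dx":1.3,"dy":-5.7,"dz":0,"wx":0,"wy":0,"wz":0,"claw":20},{"dx":1.3,"dy":-5.7,"dz":0,"wx":0,"wy":0,"wz":0,"claw":20},{"dx":1.4,"dy":-5.7,"dz":0,"wx":0,"wy":0,"wz":0.03,"claw":20},{"dx":0,"dy":0,"dz":6,"wx":0,"wy":0,"wz":0,"claw":20}]' 40
python3 -m handwheel '[{"dx":0,"dy":0,"dz":0,"wx":0,"wy":0,"wz":0,"claw":20}]'
python3 - <<'E'
from h import *
p=monitor.observe()["position"]
b=grab("scene")
o=np.hstack([cv2.resize(cv2.getRectSubPix(b["frame"],(90,90),tuple(map(float,q))),(500,500),interpolation=cv2.INTER_CUBIC) for q in (proj(b,p),)])
cv2.imwrite("pics/bs3.png",o)
E
```

```text
clock: 6.5
position: [0.6671, 0.2168, 0.0897]
tool_rot: [-3.136, -0.008, -0.026]
force: [1.4, -0.9, -2.7]
grip_width: 0.0396
finger_force: 40.7
clock: 6.62
position: [0.6621, 0.2088, 0.0829]
tool_rot: [3.139, 0.006, -0.03]
force: [-0.4, -1.4, -0.8]
grip_width: 0.039
finger_force: 40.9
```

View pics/bs3.png

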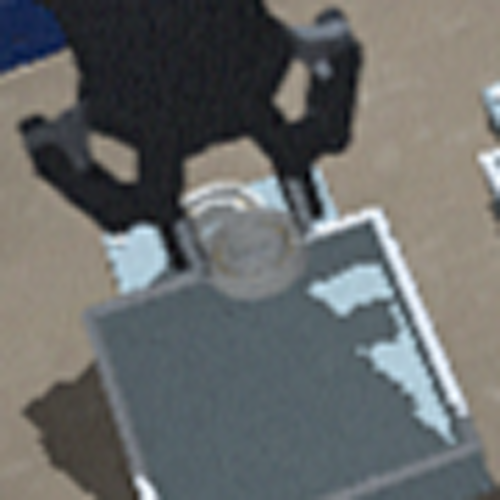

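```bash
python3 -m handwheel '[{"dx":0,"dy":-0.5,"dz":4,"wx":0,"wy":0,"wz":0,"claw":20},{"dx":0,"dy":0,"dz":2,"wx":0,"wy":0,"wz":0,"claw":20},{"dx":0,"dy":0,"dz":0.5,"wx":0,"wy":0,"wz":0,"claw":20},{"dx":0,"dy":0,"dz":0,"wx":0,"wy":0,"wz":0,"claw":20},{"dx":0,"dy":0,"dz":0,"wx":0,"wy":0,"wz":0,"claw":20}]'
```

```text
clock: 7.3
position: [0.6655, 0.2145, 0.0227]
tool_rot: [-3.141, -0.002, -0.032]
force: [-0.2, 0.2, -0.2]
grip_width: 0.0391
finger_force: 40.9
```

```bash
python3 -m handwheel '[{"dx":0,"dy":0,"dz":0.7,"wx":0,"wy":0,"wz":0,"claw":20},{"dx":0,"dy":0,"dz":0,"wx":0,"wy":0,"wz":0,"claw":20},{"dx":0,"dy":0,"dz":0,"wx":0,"wy":0,"wz":0,"claw":20}]'; python3 -m handwheel '[{"dx":0,"dy":0,"dz":0.3,"wx":0,"wy":0,"wz":0,"claw":20},{"dx":0,"dy":0,"dz":0,"wx":0,"wy":0,"wz":0,"claw":20},{"dx":0,"dy":0,"dz":0,"wx":0,"wy":0,"wz":0,"claw":20}]'
```

```text
clock: 7.68
position: [0.6648, 0.2145, 0.0143]
tool_rot: [3.142, 0.0, -0.031]
force: [0.3, 0.5, -0.4]
grip_width: 0.0388
finger_force: 40.9
clock: 8.05
position: [0.665, 0.2146, 0.0116]
tool_rot: [-3.141, -0.0, -0.031]
force: [-0.7, -0.4, 4.9]
grip_width: 0.0393
finger_force: 41.6
```

```bash
python3 -m handwheel '[{"dx":0,"dy":0,"dz":0,"wx":0,"wy":0,"wz":0,"claw":70},{"dx":0,"dy":0,"dz":0,"wx":0,"wy":0,"wz":0,"claw":70},{"dx":0,"dy":0,"dz":0,"wx":0,"wy":0,"wz":0,"claw":70},{"dx":0,"dy":0,"dz":-2,"wx":0,"wy":0,"wz":0,"claw":70},{"dx":0,"dy":0,"dz":-5,"wx":0,"wy":0,"wz":0,"claw":70},{"dx":0,"dy":0,"dz":-5,"wx":0,"wy":0,"wz":-0.03,"claw":100}]'
python3 -m handwheel '[{"dx":-4,"dy":4.5,"dz":0,"wx":0,"wy":0,"wz":0,"claw":100},{"dx":-4,"dy":4.5,"dz":0,"wx":0,"wy":0,"wz":0,"claw":100},{"dx":-4,"dy":4.5,"dz":0,"wx":0,"wy":0,"wz":0,"claw":100},{"dx":-4,"dy":4.5,"dz":0,"wx":0,"wy":0,"wz":0,"claw":100},{"dx":-3.7,"dy":4.7,"dz":0,"wx":0,"wy":0,"wz":0,"claw":100},{"dx":0,"dy":0,"dz":0,"wx":0,"wy":0,"wz":0,"claw":100},{"dx":0,"dy":0,"dz":0,"wx":0,"wy":0,"wz":0,"claw":100}]'
```

```text
clock: 8.8
position: [0.6648, 0.2146, 0.1341]
tool_rot: [-3.141, -0.001, -0.001]
force: [0.6, -0.0, 0.5]
grip_width: 0.0758
finger_force: 0.0
clock: 9.68
position: [0.4684, -0.012, 0.1324]
tool_rot: [-3.141, -0.002, -0.001]
force: [-0.1, -0.8, 0.3]
grip_width: 0.085
finger_force: 0.0
```

```bash
python3 -m handwheel '[{"dx":0,"dy":0,"dz":5,"wx":0,"wy":0,"wz":0,"claw":100},{"dx":0,"dy":0,"dz":4,"wx":0,"wy":0,"wz":0,"claw":100},{"dx":0,"dy":0,"dz":2,"wx":0,"wy":0,"wz":0,"claw":100},{"dx":0,"dy":0,"dz":1,"wx":0,"wy":0,"wz":0,"claw":100},{"dx":0,"dy":0,"dz":0.8,"wx":0,"wy":0,"wz":0,"claw":100},{"dx":0,"dy":0,"dz":0,"wx":0,"wy":0,"wz":0,"claw":100}]'
python3 -m handwheel '[{"dx":0,"dy":0,"dz":0,"wx":0,"wy":0,"wz":0,"claw":50},{"dx":0,"dy":0,"dz":0,"wx":0,"wy":0,"wz":0,"claw":50},{"dx":0,"dy":0,"dz":0,"wx":0,"wy":0,"wz":0,"claw":50},{"dx":0,"dy":0,"dz":0,"wx":0,"wy":0,"wz":0,"claw":50},{"dx":0,"dy":0,"dz":0,"wx":0,"wy":0,"wz":0,"claw":50}]' 50
```

```text
clock: 10.42
position: [0.4678, -0.012, 0.0034]
tool_rot: [-3.142, -0.0, -0.001]
force: [-0.6, -1.2, 0.0]
grip_width: 0.0852
finger_force: 0.0
clock: 11.05
position: [0.468, -0.0123, 0.0042]
tool_rot: [-3.142, -0.001, -0.002]
force: [-1.6, 0.5, 12.6]
grip_width: 0.0599
finger_force: 50.9
```

```bash
python3 -m handwheel '[{"dx":0,"dy":0,"dz":-3,"wx":0,"wy":0,"wz":0,"claw":30},{"dx":0,"dy":0,"dz":-5,"wx":0,"wy":0,"wz":0,"claw":30},{"dx":0,"dy":0,"dz":-5,"wx":0,"wy":0,"wz":0,"claw":30},{"dx":2.5,"dy":-4.6,"dz":0,"wx":0,"wy":0,"wz":0,"claw":30},{"dx":2.5,"dy":-4.6,"dz":0,"wx":0,"wy":0,"wz":0,"claw":30},{"dx":2.5,"dy":-4.6,"dz":0,"wx":0,"wy":0,"wz":0,"claw":30},{"dx":2.5,"dy":-4.6,"dz":0,"wx":0,"wy":0,"wz":0,"claw":30},{"dx":2.6,"dy":-4.4,"dz":0,"wx":0,"wy":0,"wz":0.03,"claw":30}]'
python3 -m handwheel '[{"dx":0,"dy":0,"dz":0,"wx":0,"wy":0,"wz":0,"claw":30},{"dx":0,"dy":0,"dz":5,"wx":0,"wy":0,"wz":0,"claw":30},{"dx":0,"dy":0,"dz":0,"wx":0,"wy":0,"wz":0,"claw":30},{"dx":0,"dy":0,"dz":0,"wx":0,"wy":0,"wz":0,"claw":30}]'
python3 - <<'E'
from h import *
p=monitor.observe()["position"]
b=grab("scene")
cv2.imwrite("pics/bl1.png",cv2.resize(cv2.getRectSubPix(b["frame"],(100,100),tuple(map(float,proj(b,p)))),(500,500),interpolation=cv2.INTER_CUBIC))
E
```

```text
clock: 12.05
position: [0.5943, 0.2172, 0.1337]
tool_rot: [-3.141, -0.0, -0.032]
force: [-0.0, -1.0, -2.0]
grip_width: 0.0597
finger_force: 56.5
clock: 12.55
position: [0.5942, 0.2154, 0.0848]
tool_rot: [-3.141, -0.001, -0.032]
force: [0.5, 0.2, -2.0]
grip_width: 0.0599
finger_force: 56.3
```

View pics/bl1.png

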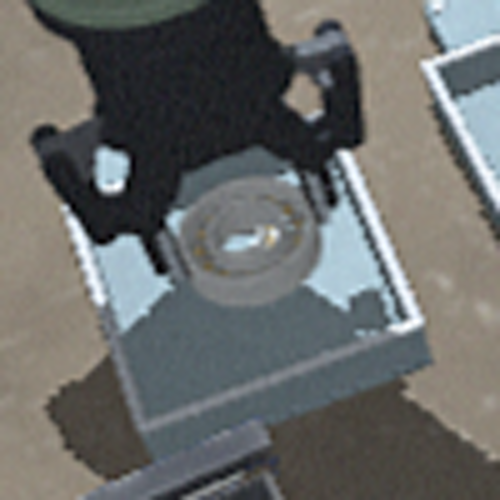

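The large bearing is held level over the front half of the bearings tray at (250,245) in the crop. I lower it.

```bash
python3 -m handwheel '[{"dx":0,"dy":0,"dz":4,"wx":0,"wy":0,"wz":0,"claw":30},{"dx":0,"dy":0,"dz":2,"wx":0,"wy":0,"wz":0,"claw":30},{"dx":0,"dy":0,"dz":1,"wx":0,"wy":0,"wz":0,"claw":30},{"dx":0,"dy":0,"dz":0.4,"wx":0,"wy":0,"wz":0,"claw":30},{"dx":0,"dy":0,"dz":0.2,"wx":0,"wy":0,"wz":0,"claw":30},{"dx":0,"dy":0,"dz":0,"wx":0,"wy":0,"wz":0,"claw":30},{"dx":0,"dy":0,"dz":0,"wx":0,"wy":0,"wz":0,"claw":30}]'
```

```text
clock: 13.48
position: [0.5942, 0.2157, 0.0084]
tool_rot: [-3.141, -0.001, -0.031]
force: [-2.2, -1.2, 7.2]
grip_width: 0.06
finger_force: 57.3
```

```bash
python3 -m handwheel '[{"dx":0,"dy":0,"dz":0,"wx":0,"wy":0,"wz":0,"claw":88},{"dx":0,"dy":0,"dz":0,"wx":0,"wy":0,"wz":0,"claw":88},{"dx":0,"dy":0,"dz":-1,"wx":0,"wy":0,"wz":0,"claw":88},{"dx":0,"dy":0,"dz":-3,"wx":0,"wy":0,"wz":0,"claw":88},{"dx":0,"dy":0,"dz":-5,"wx":0,"wy":0,"wz":0,"claw":88},{"dx":0,"dy":0,"dz":-4,"wx":0,"wy":0,"wz":-0.03,"claw":65},{"dx":-1.5,"dy":5.8,"dz":0,"wx":0,"wy":0,"wz":0,"claw":65},{"dx":-1.5,"dy":5.8,"dz":0,"wx":0,"wy":0,"wz":0,"claw":65}]'
python3 -m handwheel '[{"dx":-1.5,"dy":5.8,"dz":0,"wx":0,"wy":0,"wz":0,"claw":65},{"dx":-1.5,"dy":5.8,"dz":0,"wx":0,"wy":0,"wz":0,"claw":65},{"dx":-1.5,"dy":5.8,"dz":0,"wx":0,"wy":0,"wz":0,"claw":65},{"dx":-1.5,"dy":5.8,"dz":0,"wx":0,"wy":0,"wz":0,"claw":65},{"dx":-1.5,"dy":5.8,"dz":0,"wx":0,"wy":0,"wz":0,"claw":65},{"dx":-1.5,"dy":5.8,"dz":0,"wx":0,"wy":0,"wz":0,"claw":65},{"dx":-1.5,"dy":5.8,"dz":0,"wx":0,"wy":0,"wz":0,"claw":65},{"dx":-1.3,"dy":5.8,"dz":0,"wx":0,"wy":0,"wz":0,"claw":65}]'
python3 -m handwheel '[{"dx":0,"dy":0,"dz":0,"wx":0,"wy":0,"wz":0.13,"claw":65},{"dx":0,"dy":0,"dz":0,"wx":0,"wy":0,"wz":0.13,"claw":65},{"dx":0,"dy":0,"dz":0,"wx":0,"wy":0,"wz":0.13,"claw":65},{"dx":0,"dy":0,"dz":0,"wx":0,"wy":0,"wz":0,"claw":65},{"dx":0,"dy":0,"dz":0,"wx":0,"wy":0,"wz":0,"claw":65}]' 30
python3 - <<'E'
from fit import *
b=grab("scene");t=grab("top")
print("bl",fit([b],.594,.216,.019,.031,.016,40,36,.004)); print("bs",fit([b],.665,.215,.013,.021,.010,40,26,.004))
cv2.imwrite("pics/s2.png",np.hstack([cv2.resize(cv2.getRectSubPix(b["frame"],(100,100),tuple(map(float,proj(b,p)))),(400,400),interpolation=cv2.INTER_CUBIC) for p in ((.624,.215,0),(.446,-.365,.05))]))
E
```

```text
clock: 14.48
position: [0.5634, 0.0985, 0.1384]
tool_rot: [-3.141, -0.002, -0.0]
force: [2.2, -1.2, -0.6]
grip_width: 0.0561
finger_force: 0.0
clock: 15.48
position: [0.4444, -0.3662, 0.1382]
tool_rot: [3.141, -0.001, -0.001]
force: [1.8, -0.4, -0.2]
grip_width: 0.0556
finger_force: 0.0
clock: 16.1
position: [0.4452, -0.3642, 0.1377]
tool_rot: [3.142, -0.0, -0.388]
force: [0.4, 0.1, 0.0]
grip_width: 0.0553
finger_force: 0.0
bl [(np.float64(0.2677), np.float64(0.0), np.float64(0.6065), np.float64(0.2039))]
bs [(np.float64(0.3122), np.float64(0.0), np.float64(0.6724), np.float64(0.2122))]
```

View pics/s2.png

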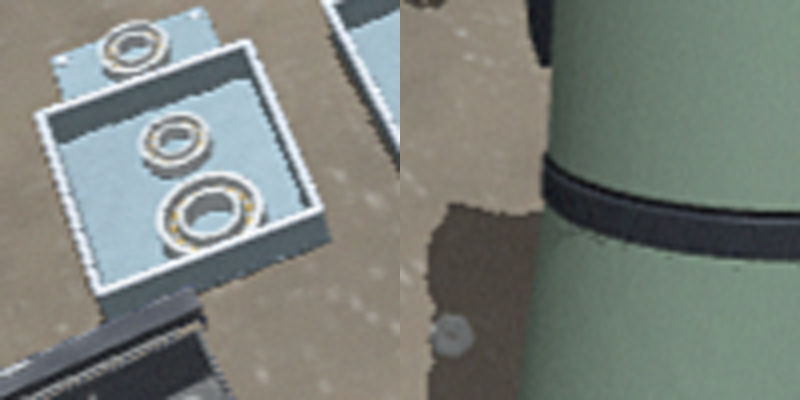

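Both bearings lie flat and apart in their tray. The large nut is now under the gripper.

```bash
python3 -m handwheel '[{"dx":0,"dy":0,"dz":5,"wx":0,"wy":0,"wz":0,"claw":65},{"dx":0,"dy":0,"dz":5,"wx":0,"wy":0,"wz":0,"claw":65},{"dx":0,"dy":0,"dz":2.4,"wx":0,"wy":0,"wz":0,"claw":65},{"dx":0,"dy":0,"dz":1,"wx":0,"wy":0,"wz":0,"claw":65},{"dx":0,"dy":0,"dz":0,"wx":0,"wy":0,"wz":0,"claw":65}]'
python3 -m handwheel '[{"dx":0,"dy":0,"dz":0,"wx":0,"wy":0,"wz":0,"claw":15},{"dx":0,"dy":0,"dz":0,"wx":0,"wy":0,"wz":0,"claw":15},{"dx":0,"dy":0,"dz":0,"wx":0,"wy":0,"wz":0,"claw":15},{"dx":0,"dy":0,"dz":0,"wx":0,"wy":0,"wz":0,"claw":15},{"dx":0,"dy":0,"dz":0,"wx":0,"wy":0,"wz":0,"claw":15}]' 30
```

```text
clock: 16.82
position: [0.4451, -0.3643, 0.0034]
tool_rot: [-3.141, 0.0, -0.391]
force: [-0.0, -0.2, 0.6]
grip_width: 0.0556
finger_force: 0.0
clock: 17.45
position: [0.4456, -0.3646, 0.0045]
tool_rot: [3.141, -0.002, -0.391]
force: [-1.2, 0.4, 6.3]
grip_width: 0.0296
finger_force: 29.4
```

```bash
python3 -m handwheel '[{"dx":0,"dy":0,"dz":-3,"wx":0,"wy":0,"wz":0,"claw":5},{"dx":0,"dy":0,"dz":-5,"wx":0,"wy":0,"wz":-0.13,"claw":5},{"dx":0,"dy":0,"dz":-4,"wx":0,"wy":0,"wz":-0.13,"claw":5},{"dx":0,"dy":0,"dz":0,"wx":0,"wy":0,"wz":-0.13,"claw":5},{"dx":2.6,"dy":-5,"dz":0,"wx":0,"wy":0,"wz":0,"claw":5},{"dx":2.6,"dy":-5,"dz":0,"wx":0,"wy":0,"wz":0,"claw":5},{"dx":2.6,"dy":-5,"dz":0,"wx":0,"wy":0,"wz":0,"claw":5},{"dx":2.6,"dy":-5,"dz":0,"wx":0,"wy":0,"wz":0,"claw":5}]'
python3 -m handwheel '[{"dx":2.6,"dy":-5,"dz":0,"wx":0,"wy":0,"wz":0,"claw":5},{"dx":2.6,"dy":-5,"dz":0,"wx":0,"wy":0,"wz":0,"claw":5},{"dx":2.6,"dy":-5,"dz":0,"wx":0,"wy":0,"wz":0,"claw":5},{"dx":2.6,"dy":-5,"dz":0,"wx":0,"wy":0,"wz":0,"claw":5},{"dx":0,"dy":0,"dz":4,"wx":0,"wy":0,"wz":0,"claw":5},{"dx":0,"dy":0,"dz":0,"wx":0,"wy":0,"wz":0,"claw":5},{"dx":0,"dy":0,"dz":0,"wx":0,"wy":0,"wz":0,"claw":5}]'
python3 - <<'E'
from h import *
p=monitor.observe()["position"]
b=grab("scene")
cv2.imwrite("pics/nl1.png",cv2.resize(cv2.getRectSubPix(b["frame"],(100,100),tuple(map(float,proj(b,p)))),(500,500),interpolation=cv2.INTER_CUBIC))
E
```

```text
clock: 18.45
position: [0.5502, -0.1628, 0.1243]
tool_rot: [3.141, -0.001, -0.001]
force: [0.3, 0.3, -1.2]
grip_width: 0.0295
finger_force: 30.6
clock: 19.32
position: [0.6539, 0.0346, 0.0848]
tool_rot: [3.141, -0.001, -0.002]
force: [-0.5, 0.3, 0.5]
grip_width: 0.0291
finger_force: 30.6
```

View pics/nl1.png

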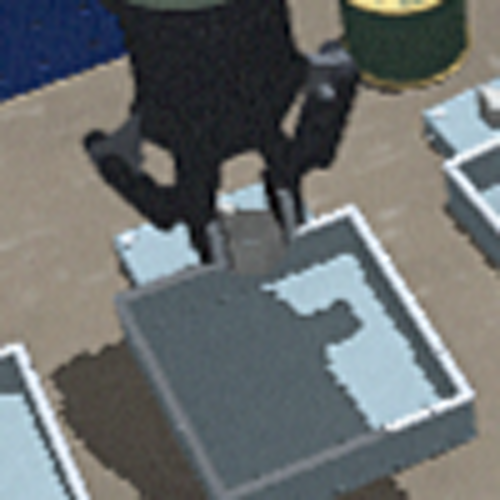

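The nut is held between the fingers at (255,240), over the rear half of the nuts tray. I lower it.

```bash
python3 -m handwheel '[{"dx":0,"dy":0,"dz":4,"wx":0,"wy":0,"wz":0,"claw":5},{"dx":0,"dy":0,"dz":2,"wx":0,"wy":0,"wz":0,"claw":5},{"dx":0,"dy":0,"dz":1,"wx":0,"wy":0,"wz":0,"claw":5},{"dx":0,"dy":0,"dz":0.4,"wx":0,"wy":0,"wz":0,"claw":5},{"dx":0,"dy":0,"dz":0.25,"wx":0,"wy":0,"wz":0,"claw":5},{"dx":0,"dy":0,"dz":0,"wx":0,"wy":0,"wz":0,"claw":5},{"dx":0,"dy":0,"dz":0,"wx":0,"wy":0,"wz":0,"claw":5}]'
```

```text
clock: 20.25
position: [0.6541, 0.0355, 0.0084]
tool_rot: [-3.142, -0.001, -0.001]
force: [-5.8, -0.0, 11.6]
grip_width: 0.0294
finger_force: 31.9
```

```bash
python3 -m handwheel '[{"dx":0,"dy":0,"dz":0,"wx":0,"wy":0,"wz":0,"claw":60},{"dx":0,"dy":0,"dz":0,"wx":0,"wy":0,"wz":0,"claw":60},{"dx":0,"dy":0,"dz":-1,"wx":0,"wy":0,"wz":0,"claw":60},{"dx":0,"dy":0,"dz":-3,"wx":0,"wy":0,"wz":0,"claw":60},{"dx":0,"dy":0,"dz":-5,"wx":0,"wy":0,"wz":0,"claw":60},{"dx":0,"dy":0,"dz":-3.5,"wx":0,"wy":0,"wz":0,"claw":60},{"dx":-3.7,"dy":4.6,"dz":0,"wx":0,"wy":0,"wz":0,"claw":60},{"dx":-3.7,"dy":4.6,"dz":0,"wx":0,"wy":0,"wz":0,"claw":60}]'
python3 -m handwheel '[{"dx":-3.7,"dy":4.6,"dz":0,"wx":0,"wy":0,"wz":0,"claw":60},{"dx":-3.7,"dy":4.6,"dz":0,"wx":0,"wy":0,"wz":0,"claw":60},{"dx":-3.7,"dy":4.6,"dz":0,"wx":0,"wy":0,"wz":0,"claw":60},{"dx":-3.8,"dy":4.6,"dz":0,"wx":0,"wy":0,"wz":0,"claw":60},{"dx":0,"dy":0,"dz":0,"wx":0,"wy":0,"wz":0.1,"claw":60},{"dx":0,"dy":0,"dz":0,"wx":0,"wy":0,"wz":0.1,"claw":60},{"dx":0,"dy":0,"dz":0,"wx":0,"wy":0,"wz":0,"claw":60},{"dx":0,"dy":0,"dz":0,"wx":0,"wy":0,"wz":0,"claw":60}]' 25
```

```text
clock: 21.25
position: [0.5787, -0.0573, 0.1328]
tool_rot: [3.141, -0.001, -0.0]
force: [0.4, -1.4, 0.6]
grip_width: 0.0508
finger_force: 0.0
clock: 22.25
position: [0.4304, -0.2401, 0.1321]
tool_rot: [3.142, -0.0, -0.198]
force: [-0.9, -0.4, -0.1]
grip_width: 0.0517
finger_force: 0.0
```

Now down to z of about .003.

```bash
python3 -m handwheel '[{"dx":0,"dy":0,"dz":5,"wx":0,"wy":0,"wz":0,"claw":60},{"dx":0,"dy":0,"dz":5,"wx":0,"wy":0,"wz":0,"claw":60},{"dx":0,"dy":0,"dz":1.9,"wx":0,"wy":0,"wz":0,"claw":60},{"dx":0,"dy":0,"dz":1,"wx":0,"wy":0,"wz":0,"claw":60},{"dx":0,"dy":0,"dz":0,"wx":0,"wy":0,"wz":0,"claw":60}]'
python3 -m handwheel '[{"dx":0,"dy":0,"dz":0,"wx":0,"wy":0,"wz":0,"claw":10},{"dx":0,"dy":0,"dz":0,"wx":0,"wy":0,"wz":0,"claw":10},{"dx":0,"dy":0,"dz":0,"wx":0,"wy":0,"wz":0,"claw":10},{"dx":0,"dy":0,"dz":0,"wx":0,"wy":0,"wz":0,"claw":10},{"dx":0,"dy":0,"dz":0,"wx":0,"wy":0,"wz":0,"claw":10}]' 25
```

```text
clock: 22.88
position: [0.4303, -0.2401, 0.0028]
tool_rot: [-3.141, 0.0, -0.2]
force: [-0.2, 0.1, 0.2]
grip_width: 0.0513
finger_force: 0.0
clock: 23.5
position: [0.4308, -0.2405, 0.0038]
tool_rot: [3.141, -0.002, -0.201]
force: [-0.4, 0.7, 8.2]
grip_width: 0.0232
finger_force: 25.1
```

```bash
python3 -m handwheel '[{"dx":0,"dy":0,"dz":-3,"wx":0,"wy":0,"wz":0,"claw":3},{"dx":0,"dy":0,"dz":-5,"wx":0,"wy":0,"wz":-0.1,"claw":3},{"dx":0,"dy":0,"dz":-4,"wx":0,"wy":0,"wz":-0.1,"claw":3},{"dx":2.7,"dy":-4.6,"dz":0,"wx":0,"wy":0,"wz":0,"claw":3},{"dx":2.7,"dy":-4.6,"dz":0,"wx":0,"wy":0,"wz":0,"claw":3},{"dx":2.7,"dy":-4.6,"dz":0,"wx":0,"wy":0,"wz":0,"claw":3},{"dx":2.7,"dy":-4.6,"dz":0,"wx":0,"wy":0,"wz":0,"claw":3},{"dx":2.6,"dy":-4.6,"dz":0,"wx":0,"wy":0,"wz":0,"claw":3}]'
python3 -m handwheel '[{"dx":2.6,"dy":-4.5,"dz":0,"wx":0,"wy":0,"wz":0,"claw":3},{"dx":0,"dy":0,"dz":4,"wx":0,"wy":0,"wz":0,"claw":3},{"dx":0,"dy":0,"dz":0,"wx":0,"wy":0,"wz":0,"claw":3},{"dx":0,"dy":0,"dz":0,"wx":0,"wy":0,"wz":0,"claw":3}]'
python3 - <<'E'
from h import *
p=monitor.observe()["position"]
b=grab("scene")
cv2.imwrite("pics/ns1.png",cv2.resize(cv2.getRectSubPix(b["frame"],(100,100),tuple(map(float,proj(b,p)))),(500,500),interpolation=cv2.INTER_CUBIC))
E
```

```text
clock: 24.5
position: [0.5654, -0.0088, 0.1237]
tool_rot: [3.142, -0.001, -0.001]
force: [0.4, -1.1, 0.2]
grip_width: 0.0234
finger_force: 24.9
clock: 25.0
position: [0.5908, 0.0338, 0.0841]
tool_rot: [3.141, -0.001, -0.002]
force: [-0.7, -0.1, 0.5]
grip_width: 0.0231
finger_force: 24.9
```

View pics/ns1.png

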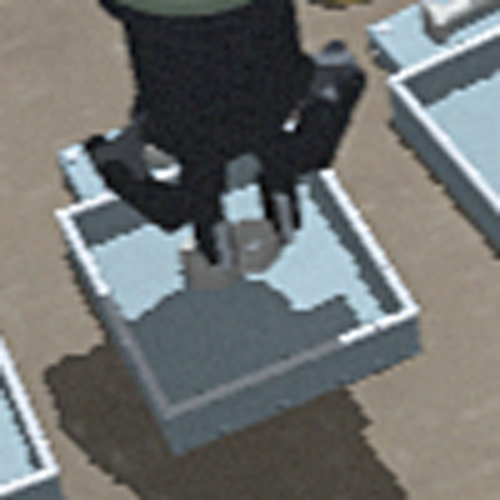

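The small nut is held at (250,240). The large nut shows behind it at about (210,262), so I check that it isn't closer than planned.

Run:
```python
from h import *
b=grab("scene"); p=monitor.observe()["position"]
c=proj(b,p)
for X in ((.654,.0355,.013),(.591,.034,.011)): print((proj(b,X)-c)*5+250)
print(ray(b,*(c+(np.array([210,262])-250)/5),.013))
```

```text
[211.97900816 260.68881941]
[267.36717485 344.72382897]
[0.65371003 0.03674141 0.013     ]
```

The large nut is where it was set down, 63 mm away. I lower the small one.

```bash
python3 -m handwheel '[{"dx":0,"dy":0,"dz":4,"wx":0,"wy":0,"wz":0,"claw":3},{"dx":0,"dy":0,"dz":2,"wx":0,"wy":0,"wz":0,"claw":3},{"dx":0,"dy":0,"dz":1,"wx":0,"wy":0,"wz":0,"claw":3},{"dx":0,"dy":0,"dz":0.4,"wx":0,"wy":0,"wz":0,"claw":3},{"dx":0,"dy":0,"dz":0.25,"wx":0,"wy":0,"wz":0,"claw":3},{"dx":0,"dy":0,"dz":0,"wx":0,"wy":0,"wz":0,"claw":3},{"dx":0,"dy":0,"dz":0,"wx":0,"wy":0,"wz":0,"claw":3}]'
```

```text
clock: 25.98
position: [0.5911, 0.0345, 0.0076]
tool_rot: [-3.142, -0.001, -0.001]
force: [-3.1, -0.1, 9.2]
grip_width: 0.0228
finger_force: 26.2
```

```bash
python3 -m handwheel '[{"dx":0,"dy":0,"dz":0,"wx":0,"wy":0,"wz":0,"claw":55},{"dx":0,"dy":0,"dz":0,"wx":0,"wy":0,"wz":0,"claw":55},{"dx":0,"dy":0,"dz":-1,"wx":0,"wy":0,"wz":0,"claw":55},{"dx":0,"dy":0,"dz":-3,"wx":0,"wy":0,"wz":0,"claw":55},{"dx":0,"dy":0,"dz":-5,"wx":0,"wy":0,"wz":0,"claw":55},{"dx":0,"dy":0,"dz":-5.5,"wx":0,"wy":0,"wz":0,"claw":55},{"dx":0,"dy":4,"dz":0,"wx":0,"wy":0,"wz":0,"claw":55},{"dx":0,"dy":0,"dz":0,"wx":0,"wy":0,"wz":0,"claw":55}]' 30
python3 - <<'E'
from h import *
b=grab("scene");t=grab("top")
print("top",ray(b,184.8,281.7,.058),"head",ray(b,187.8,295,.004))
def up(g,p,w,s): return cv2.resize(cv2.getRectSubPix(g["frame"],(w,w),p),(s,s),interpolation=cv2.INTER_CUBIC)
o=[]
for g,w in ((b,30),(t,30)):
    c=np.round(proj(g,[.445,.133,.03])); im=up(g,tuple(map(float,c)),w,390); k=390/w
    for x,y,col in ((.445,.133,(0,0,255)),):
        for z in (.004,.058):
            q=(proj(g,[x,y,z])-c+w/2)*k; cv2.circle(im,tuple(int(i) for i in q),4,col,1)
    print(c,k); o.append(im)
cv2.imwrite("pics/bolt.png",np.hstack(o))
E
```

```text
clock: 26.98
position: [0.5906, -0.0087, 0.1527]
tool_rot: [3.14, -0.002, -0.005]
force: [-0.2, 0.2, -0.5]
grip_width: 0.0467
finger_force: 0.0
top [0.44519094 0.13358385 0.058     ] head [0.44413175 0.1345309  0.004     ]
[187. 288.] 13.0
[184. 226.] 13.0
```

View pics/bolt.png

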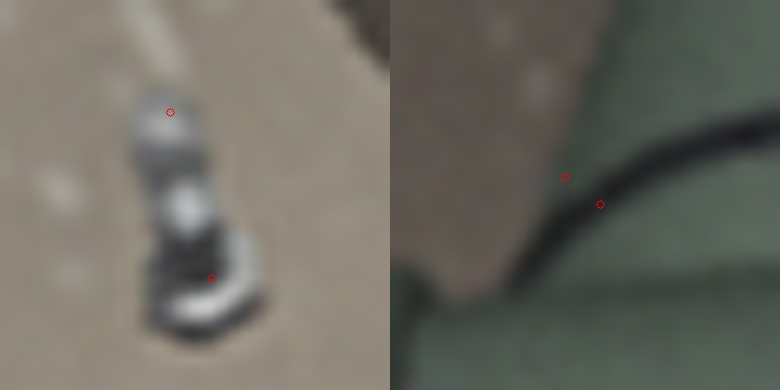

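The bolt stands at (.445,.134): its top face is at (163,112) and its head at (203,285) in the crop. I approach it from above.

```bash
python3 -m handwheel '[{"dx":-4.9,"dy":-3.6,"dz":0,"wx":0,"wy":0,"wz":0,"claw":55},{"dx":-4.9,"dy":-3.6,"dz":0,"wx":0,"wy":0,"wz":0,"claw":55},{"dx":-4.8,"dy":-3.6,"dz":0,"wx":0,"wy":0,"wz":0,"claw":55},{"dx":0,"dy":-3.1,"dz":0,"wx":0,"wy":0,"wz":0,"claw":50},{"dx":0,"dy":0,"dz":4,"wx":0,"wy":0,"wz":0,"claw":50},{"dx":0,"dy":0,"dz":0,"wx":0,"wy":0,"wz":0,"claw":50},{"dx":0,"dy":0,"dz":0,"wx":0,"wy":0,"wz":0,"claw":50}]' 20
```

```text
clock: 27.95
position: [0.4448, 0.1339, 0.112]
tool_rot: [3.142, 0.0, -0.001]
force: [0.1, -0.6, -0.3]
grip_width: 0.0425
finger_force: 0.0
```

Position is good, so I descend to z of about .014 and close gently in two stages.

```bash
python3 -m handwheel '[{"dx":0,"dy":0,"dz":3,"wx":0,"wy":0,"wz":0,"claw":50},{"dx":0,"dy":0,"dz":3,"wx":0,"wy":0,"wz":0,"claw":50},{"dx":0,"dy":0,"dz":2.5,"wx":0,"wy":0,"wz":0,"claw":50},{"dx":0,"dy":0,"dz":1.3,"wx":0,"wy":0,"wz":0,"claw":50},{"dx":0,"dy":0,"dz":0,"wx":0,"wy":0,"wz":0,"claw":50},{"dx":0,"dy":0,"dz":0,"wx":0,"wy":0,"wz":0,"claw":50}]' 20
python3 -m handwheel '[{"dx":0,"dy":0,"dz":0,"wx":0,"wy":0,"wz":0,"claw":30},{"dx":0,"dy":0,"dz":0,"wx":0,"wy":0,"wz":0,"claw":22},{"dx":0,"dy":0,"dz":0,"wx":0,"wy":0,"wz":0,"claw":18},{"dx":0,"dy":0,"dz":0,"wx":0,"wy":0,"wz":0,"claw":14},{"dx":0,"dy":0,"dz":0,"wx":0,"wy":0,"wz":0,"claw":8},{"dx":0,"dy":0,"dz":0,"wx":0,"wy":0,"wz":0,"claw":2},{"dx":0,"dy":0,"dz":0,"wx":0,"wy":0,"wz":0,"claw":0},{"dx":0,"dy":0,"dz":0,"wx":0,"wy":0,"wz":0,"claw":0}]' 25
```

```text
clock: 28.7
position: [0.4453, 0.1339, 0.0143]
tool_rot: [-3.141, -0.001, -0.001]
force: [0.4, -0.1, -0.1]
grip_width: 0.043
finger_force: 0.0
clock: 29.7
position: [0.4448, 0.1338, 0.0134]
tool_rot: [-3.141, -0.0, -0.001]
force: [-0.4, 0.8, 5.0]
grip_width: 0.0113
finger_force: 24.3
```

```bash
python3 -m handwheel '[{"dx":0,"dy":0,"dz":-2,"wx":0,"wy":0,"wz":0,"claw":0},{"dx":0,"dy":0,"dz":-4,"wx":0,"wy":0,"wz":0,"claw":0},{"dx":0,"dy":0,"dz":-4,"wx":0,"wy":0,"wz":0,"claw":0},{"dx":0,"dy":0,"dz":-2,"wx":0,"wy":0,"wz":0,"claw":0},{"dx":1.6,"dy":2.7,"dz":0,"wx":0,"wy":0,"wz":0,"claw":0},{"dx":2.6,"dy":4.2,"dz":0,"wx":0,"wy":0,"wz":0,"claw":0},{"dx":2.6,"dy":4.2,"dz":0,"wx":0,"wy":0,"wz":0,"claw":0},{"dx":2.6,"dy":4.2,"dz":0,"wx":0,"wy":0,"wz":0,"claw":0}]'
python3 -m handwheel '[{"dx":2.6,"dy":4.2,"dz":0,"wx":0,"wy":0,"wz":0,"claw":0},{"dx":2.6,"dy":4.2,"dz":0,"wx":0,"wy":0,"wz":0,"claw":0},{"dx":2.2,"dy":3.6,"dz":0,"wx":0,"wy":0,"wz":0,"claw":0},{"dx":1.4,"dy":2.4,"dz":0,"wx":0,"wy":0,"wz":0,"claw":0},{"dx":0,"dy":0,"dz":4,"wx":0,"wy":0,"wz":0,"claw":0},{"dx":0,"dy":0,"dz":0,"wx":0,"wy":0,"wz":0,"claw":0},{"dx":0,"dy":0,"dz":0,"wx":0,"wy":0,"wz":0,"claw":0}]'
python3 - <<'E'
from h import *
p=monitor.observe()["position"]
b=grab("scene")
cv2.imwrite("pics/bo1.png",cv2.resize(cv2.getRectSubPix(b["frame"],(100,100),tuple(map(float,proj(b,p)))),(500,500),interpolation=cv2.INTER_CUBIC))
E
```

```text
clock: 30.7
position: [0.539, -0.0208, 0.1332]
tool_rot: [-3.142, 0.0, -0.001]
force: [-0.2, 1.0, -0.5]
grip_width: 0.0113
finger_force: 24.4
clock: 31.58
position: [0.6265, -0.1632, 0.0942]
tool_rot: [-3.142, -0.0, -0.001]
force: [0.4, -0.1, 0.7]
grip_width: 0.011
finger_force: 24.4
```

View pics/bo1.png

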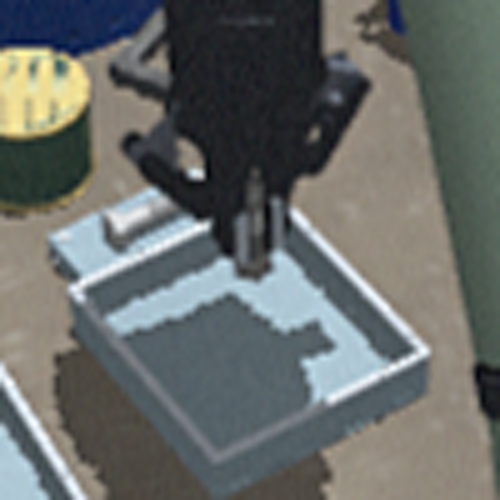

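The bolt is held upright at (255,235), over the bolts tray. I lower it; contact should come at z of about .0175.

```bash
python3 -m handwheel '[{"dx":0,"dy":0,"dz":2,"wx":0,"wy":0,"wz":0,"claw":0},{"dx":0,"dy":0,"dz":3,"wx":0,"wy":0,"wz":0,"claw":0},{"dx":0,"dy":0,"dz":1.5,"wx":0,"wy":0,"wz":0,"claw":0},{"dx":0,"dy":0,"dz":0.8,"wx":0,"wy":0,"wz":0,"claw":0},{"dx":0,"dy":0,"dz":0.3,"wx":0,"wy":0,"wz":0,"claw":0},{"dx":0,"dy":0,"dz":0,"wx":0,"wy":0,"wz":0,"claw":0},{"dx":0,"dy":0,"dz":0,"wx":0,"wy":0,"wz":0,"claw":0}]'
```

```text
clock: 32.5
position: [0.6267, -0.1635, 0.0179]
tool_rot: [3.141, -0.001, -0.001]
force: [0.2, 0.1, -0.7]
grip_width: 0.0109
finger_force: 24.4
```

```bash
python3 -m handwheel '[{"dx":0,"dy":0,"dz":0.1,"wx":0,"wy":0,"wz":0,"claw":0},{"dx":0,"dy":0,"dz":0,"wx":0,"wy":0,"wz":0,"claw":0},{"dx":0,"dy":0,"dz":0,"wx":0,"wy":0,"wz":0,"claw":0}]'
```

```text
clock: 32.88
position: [0.6268, -0.1635, 0.0174]
tool_rot: [3.141, -0.001, -0.001]
force: [-3.6, 0.3, 13.9]
grip_width: 0.0113
finger_force: 25.8
```

```bash
python3 -m handwheel '[{"dx":0,"dy":0,"dz":-0.05,"wx":0,"wy":0,"wz":0,"claw":0},{"dx":0,"dy":0,"dz":0,"wx":0,"wy":0,"wz":0,"claw":0},{"dx":0,"dy":0,"dz":0,"wx":0,"wy":0,"wz":0,"claw":20},{"dx":0,"dy":0,"dz":0,"wx":0,"wy":0,"wz":0,"claw":35},{"dx":0,"dy":0,"dz":0,"wx":0,"wy":0,"wz":0,"claw":50},{"dx":0,"dy":0,"dz":0,"wx":0,"wy":0,"wz":0,"claw":60},{"dx":0,"dy":0,"dz":0,"wx":0,"wy":0,"wz":0,"claw":60}]'
python3 -m handwheel '[{"dx":0,"dy":0,"dz":-2,"wx":0,"wy":0,"wz":0,"claw":60},{"dx":0,"dy":0,"dz":-4,"wx":0,"wy":0,"wz":0,"claw":60},{"dx":0,"dy":0,"dz":-5,"wx":0,"wy":0,"wz":0,"claw":60},{"dx":0,"dy":0,"dz":-4,"wx":0,"wy":0,"wz":0,"claw":60},{"dx":-3,"dy":5,"dz":0,"wx":0,"wy":0,"wz":0,"claw":60},{"dx":-3,"dy":5,"dz":0,"wx":0,"wy":0,"wz":0,"claw":60},{"dx":-2,"dy":5,"dz":0,"wx":0,"wy":0,"wz":0,"claw":60},{"dx":0,"dy":0,"dz":0,"wx":0,"wy":0,"wz":0,"claw":60}]'
python3 - <<'E'
from h import *
b=grab("scene")
cv2.imwrite("pics/end.png",cv2.resize(b["frame"][130:350,60:360],(750,550),interpolation=cv2.INTER_CUBIC))
E
```

```text
clock: 33.75
position: [0.6263, -0.1634, 0.0167]
tool_rot: [-3.142, 0.0, -0.001]
force: [-0.3, 0.6, 0.6]
grip_width: 0.0514
finger_force: 0.0
clock: 34.75
position: [0.5437, -0.3182, 0.1683]
tool_rot: [3.139, -0.0, -0.008]
force: [1.1, 0.5, -0.4]
grip_width: 0.0515
finger_force: 0.0
```

View pics/end.png

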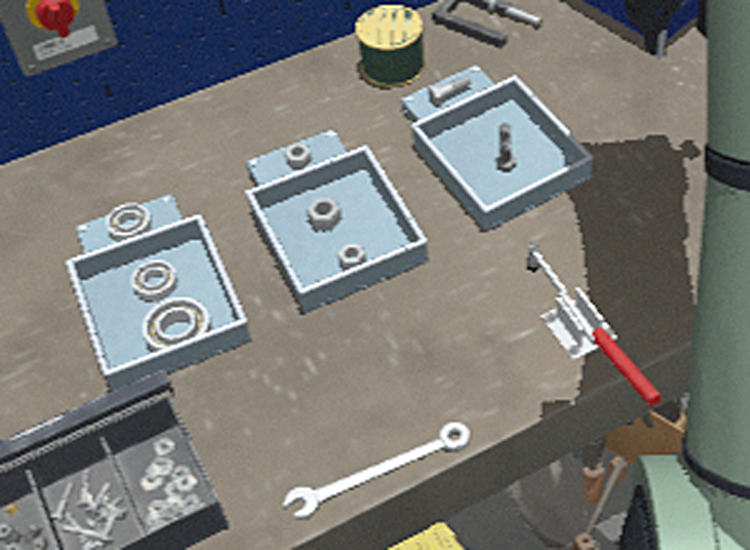

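The last picture shows both bearings flat in their tray at (155,278) and (177,322), both nuts flat in theirs at (324,213) and (352,256), and the bolt upright in its tray at (506,145). The wrench has not moved, and the robot touches nothing.

```bash
python3 -m handwheel '[{"dx":0,"dy":0,"dz":0,"wx":0,"wy":0,"wz":0,"claw":60},{"dx":0,"dy":0,"dz":0,"wx":0,"wy":0,"wz":0,"claw":60}]'; python3 -c "from workcell import job_done; print(job_done())"
```

```text
clock: 35.05
position: [0.5468, -0.3122, 0.1672]
tool_rot: [-3.141, -0.0, 0.0]
force: [0.3, -0.1, -0.1]
grip_width: 0.0508
finger_force: 0.0
the job is handed in; nothing more can be done
None
```

The job is handed in at about 35 s: both bearings and both nuts lie flat and apart in their trays, the bolt stands on its head in its tray, and the wrench lies where it was; the arm hid the caliper in the last picture, but I never moved near it.

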